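# Bring the square jar to the doorway of the ingredient carousel and hold it there

### The arm

A 7-joint arm with a two-finger parallel gripper is mounted at the origin on the work surface. World frame = base frame: x ahead of the robot, y to its left, z up, the work surface at z = 0. Lengths are in mm, angles in degrees, forces in N, time in s.
With the tool pointing down it reaches from about 425 to 875 mm from the base axis. Payload 9.9 kg.
Tool frame: the origin (TCP) lies midway between the tips of the shut fingers; the grasp point (between the pads) lies 19 mm behind it (grasp_offset is the distance from the TCP to the grasp point, in mm); z points along the fingers, y is the line along which they close (so a half turn about z gives the same grasp; the last joint's range is limited). The gripper opens to 85 mm and grips with 20 to 120 N. Pads are 22 mm wide; open, the fingers measure 114 mm over their backs; the gripper's body (76 mm by 85 mm) begins 54 mm behind the grasp point. The pads swing forward as they close: fully open they stand 13 mm farther back than shut.
Start: joints at [-71.952, 32.985, 1.427, 82.34, -0.859, 64.687, -3.237], TCP at [262.104, 622.037, 231.289] pointing down, gripper open.
Joint ranges: [-157.87, 157.87], [-19.46, 123.44], [-87.15, 90], [11.01, 140.99], [-62.26, 242.26], [9.8, 113.94], [-161.44, 161.44]. Speed limits (degrees/s): [127.2, 127.2, 172.46, 172.46, 180, 180, 180].

### API

Orientations are given as a 3x3 rotation matrix whose columns are the frame's x, y, z axes.
In Python, from rig import * gives the robot as it stands.
- The arm moves only by the tool send_rows, never from a script. Its argument "commands" is a list of rows, each an object of numbers: "dx", "dy", "dz": the shift along the world's x, y, z in cm; "rx", "ry", "rz": the turn, a rotation vector about the world's x, y, z in degrees; "grip": the closure, from 0 (fully open) to 1 (shut). In form: [{"dx": .., "dy": .., "dz": .., "rx": .., "ry": .., "rz": .., "grip": ..}, ...]. A call has 1 to 8 rows; each row is the pose to reach, as a shift and turn from the pose commanded when the call began; what a row does not reach only later rows make up. A row lasts 1/10 s, in which the tool goes at most 50 mm and 8.59 degrees, less where a joint would pass 70% of its speed; a pose out of reach is approached as far as the arm can. A call with a gripper value outside its range is refused whole. The fingers move at their own pace and stop on an object; the grip force is fixed at half the most. Time passes only in rows, so rows that repeat a pose let the fingers close. It gives the time, the measured TCP pose, the force, the opening and the grip force at its end, in the units of the state.
- read_state(): the state, without advancing time (a new reading comes with each control period).
- read_camera(name): name is "scene" or "side" or "wrist"; returns (picture, depth): 400x640x3 uint8, red, green, blue; 400x640 float32, mm along the optical axis (not along the pixel's ray), 0 where there is no reading.
- calibration(name): a dict with "camera_matrix" (3x3 intrinsics, pixels), "rvec" (rotation vector, rad) and "tvec" (3), from world to camera coordinates, as OpenCV has them. Camera axes: x right, y down, z forward; pixel columns grow to the right and rows downward; lengths in mm; the calibration is good to about 2 mm. A picture is of the moment at which its call begins: read the wrist's pose just before it. calibration takes no time and is no camera call; for the wrist camera it gives the pose at the moment of the call.
- job_done(): hands the job in; it is judged then, once.
The state is a dict: "t": time; "q": joint angles; "qd": joint speeds; "joint_efforts": joint torques, N m; "position": TCP position; "eef_rot": TCP orientation; "wrist_force": force on the tool from outside, world axes, zero at the start; "wrist_torque": the same for the moment, N m; "width": opening from 0.0 (shut) to 1.0 (fully open); "gripper_force": force on a finger pad.
Only numpy, scipy, OpenCV 4.12 (cv2) and the standard library are available. Lean on these libraries where they do the work, as an engineer would, in place of code of your own. Each camera call takes 0.05 s, during which the arm holds its last target. There are 200 camera calls.

### The job

Pull the door of the low white ingredient station open by its upright bar handle, to more than 60 degrees, and leave it open. Then turn the carousel inside, which has a black upright grip in its middle, until the one square jar stands in the middle of the doorway, and finish while still gripping the carousel, holding it still there so that a colleague can take the jar. Do not disturb the other things on the table.

Things in the scene. Friction and masses are not known exactly. Their poses are not given: they have to be found in the camera images.
- station: low white cupboard fixed to the table, 240 x 240 mm, walls 120 mm high, with a top of four thin steel wires (119 mm high, running along its y) and a 118 mm wide doorway in the middle of its front. Origin under its centre on the table; its front with the door looks along its own -x (roughly to the robot), its y is to the left as the robot sees it. It stands somewhere else, and turned a little, each time. The carousel's axis is vertical through this origin.
- door (a joint): angle of the door (rad): 0 closed, grows as it opens towards the robot side, stop at 1.9. The door is 120 mm wide, 10 mm thick, its upper edge 118 mm above the table; it is hinged at the doorway's left (+y) edge, so opening turns it clockwise seen from above. The hinge has light friction (0.06 N m): the door stays where it is left.
- door_handle (a point): point to pinch on the door's handle: a vertical round steel bar 12 mm thick, near the door's free edge, standing 25 mm out in front of the door and rising 50 mm above the door's upper edge (bar top 169 mm above the table). This point lies on the bar's axis, 153 mm above the table; all round it is free at this height. It is 98 mm from the hinge axis.
- door_hinge (a point): point on the door's vertical hinge axis, at the same height as the handle point
- carousel_turn (a joint): angle of the carousel (rad), counterclockwise positive seen from above, no stops: 0 (or any whole turn) when the square jar is exactly in the middle of the doorway. It starts anywhere with the square jar well away from the doorway, and may be turned either way. Friction is light (0.05 N m); it does not spring back. It carries five glass jars with white lids, fixed in their places, evenly round: four round (48 mm) and one square.
- carousel: the whole carousel: wooden disc 216 mm across, the five jars on it and the grip. Origin on its axis at table height (the station's origin); its own -x points towards the square jar and its yaw minus the station's yaw is the carousel's angle.
- turn_grip (a point): the carousel's grip: an upright black paddle on its axis, above the wire top, 56 mm long (along the carousel's own x), 16 mm thick (along its y), 50 mm tall, from 130 to 180 mm above the table. This point lies inside it, on the axis, 160 mm above the table.
- square_jar (a point): centre of the lid's top of the only square jar (lid 50 x 50 mm, lid top 104 mm above the table), 74 mm from the carousel's axis
- jug: white plastic jug, 92 mm across, 150 mm tall, handle at its side; origin under its centre
- basket: black round steaming basket with lid, 124 mm across, 80 mm tall; origin under its centre
- carton: small brown carton, 85 x 50 x 30 mm, lying flat; origin under its centre
- spare_jar: a spare round glass jar with white lid, 48 mm across, 85 mm tall, on the table close to the station's right (-y) side; origin under its centre. Not on the carousel
- cup: white ceramic cup, 68 mm across, 70 mm tall, on the table close to the station's left (+y) side; origin under its centre
- spatula: spatula lying on the table
- bowl: steel bowl, 120 mm across, 50 mm tall; origin under its centre
- shaker: small white shaker, 44 mm across, 100 mm tall; origin under its centre

How it is judged (in metres and radians):
On the way, in this order (a step that is already met when the one before it is completed fails the run):
1. the door is open by more than 1.0 rad (value of joint door above 1 rad), for 0.2 s.
2. the square jar stands in the middle of the doorway, the carousel at rest (x of square_jar in the frame of station below -0.05 m and y of square_jar in the frame of station between -0.011 and 0.011 m and velocity of joint carousel_turn between -0.06 and 0.06 rad/s), for 0.2 s.
At the end, for the whole second after the job is handed in: The door is open by more than 1.0 rad; the square jar is at the station's front within 11 mm of the doorway's middle line; the carousel turns slower than 0.06 rad/s; the fingers press on the carousel with more than 3 N (all of step 2 and value of joint door above 1 rad and contact force between the fingers and carousel above 3 N); the arm keeps its last pose, push and grip.
It fails at once if a bystander is moved by more than 30 mm (distance of any of jug, basket, carton, spare_jar, cup, spatula, bowl, shaker from where it was at the start of the episode above 0.03 m).
It also fails if it takes over 72 s, if anything falls off the work surface, if the arm or the gripper's body presses on something with over 40 N, if the wrist force passes 120 N, or if a joint passes its speed limit or range.

## Working session

There is one attempt and no reset: what is moved stays moved. The work goes in short steps, Python scripts to look and compute and a tool call to move; the robot and the scene stay as the last step left them, time stands still between calls to the robot, and variables do not carry over. Pictures are saved under pics/ and viewed, at most 10 in all, crops included, and the job is handed in when it is done.

Besides the shell and the picture viewer there is one more tool, called after "Request:" as name(argument=value, ...) on one line, values as JSON. send_rows: Moves the arm, as the interface text tells. Its arguments: {"type":"object","properties":{"commands":{"type":"array"}},"required":["commands"]}

```bash
mkdir -p pics; cat > h.py <<'E'
from rig import *
import numpy as np, cv2
def cloud(name):
    c=calibration(name); im,d=read_camera(name)
    K=np.array(c["camera_matrix"]);R=cv2.Rodrigues(np.array(c["rvec"],float))[0];t=np.array(c["tvec"],float).ravel()
    v,u=np.indices(d.shape)
    P=np.stack([(u-K[0,2])/K[0,0]*d,(v-K[1,2])/K[1,1]*d,d],-1)
    W=(P-t)@R
    W[d==0]=np.nan
    return im,d,W
E
python3 - <<'E'
from h import *
s=read_state();print(s["t"],s["position"],s["eef_rot"])
for n in("scene","side"):
    im,d,W=cloud(n);cv2.imwrite(f"pics/{n}0.png",im[:,:,::-1]);np.save(n+"0.npy",W)
E
```

```text
0.0 [261.93675616 621.61396682 230.44220493] [[-9.21547786e-01  3.88264567e-01 -5.50724977e-04]
 [ 3.88264946e-01  9.21546479e-01 -1.55550790e-03]
 [-9.64299367e-05 -1.64730206e-03 -9.99998639e-01]]
```

View pics/scene0.png

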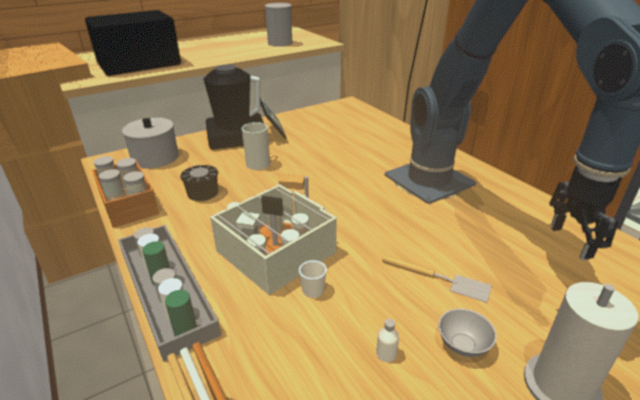

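View pics/side0.png

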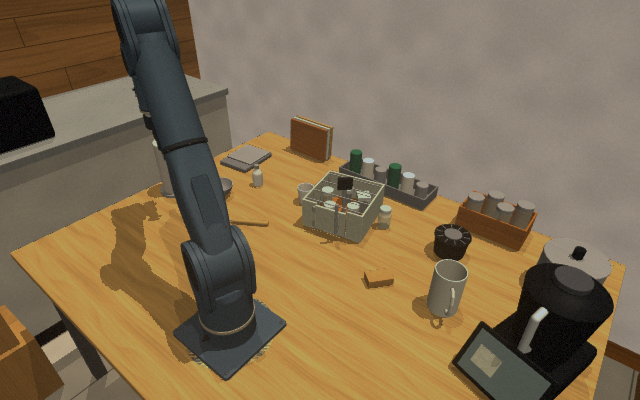

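The scene view shows the station at about (275,235), with the black grip at (272,205), the handle bar near (307,187) and the square lid near (247,220). In the side view the grip is at (345,183) and the handle near (337,215). Next I fit the station from depth.

```bash
python3 - <<'E'
from h import *
import cv2
A=[np.load(n+"0.npy") for n in("scene","side")]
W0=A[0]; print("grip px",W0[205,272],"sq",W0[220,247]); print("side grip",A[1][183,345])
c=W0[205,272][:2]
for n,W in zip(("scene","side"),A):
    P=W.reshape(-1,3);P=P[np.isfinite(P).all(1)]
    r=np.linalg.norm(P[:,:2]-c,axis=1);P=P[r<230]
    w=P[(P[:,2]>108)&(P[:,2]<126)]
    print(n,len(w),"rect",cv2.minAreaRect(w[:,:2].astype(np.float32)))
    h=P[(P[:,2]>130)&(P[:,2]<185)]
    L=np.round(h/12).astype(int)
    g=h[np.linalg.norm(h[:,:2]-c,axis=1)<50]; print("grip",len(g),g.mean(0),g.min(0),g.max(0),cv2.minAreaRect(g[:,:2].astype(np.float32)))
    o=h[np.linalg.norm(h[:,:2]-c,axis=1)>=80]; print("handle",len(o),o.mean(0) if len(o) else 0, np.median(o,0) if len(o) else 0,o.std(0) if len(o) else 0)
    # top view map
    m=np.zeros((480,480,3),np.uint8)
    im=cv2.imread(f"pics/{n}0.png").reshape(-1,3); Q=W.reshape(-1,3)
    ok=np.isfinite(Q).all(1)&(Q[:,2]>60)
    u=np.round(240-(Q[:,1]-c[1])*1.2);v=np.round(240-(Q[:,0]-c[0])*1.2)
    ok&=(abs(u-240)<238)&(abs(v-240)<238)
    for a,b,col in zip(u[ok].astype(int),v[ok].astype(int),im[ok]): cv2.circle(m,(a,b),1,col.tolist(),-1)
    cv2.imwrite(f"pics/top_{n}.png",m)
a=np.hstack([cv2.imread(f"pics/top_{n}.png")[:,40:440] for n in("scene","side")]);cv2.imwrite("pics/top.png",a)
E
```

```text
grip px [645.98210923  72.11710598 162.9140963 ] sq [699.23419099  20.37584559 104.45023627]
side grip [632.81226271  56.1298763  164.54705982]
scene 1797 rect ((626.034423828125, 60.79485321044922), (278.0696105957031, 245.7137908935547), 12.193225860595703)
grip 378 [645.08830236  70.08967806 159.90680296] [619.25178325  46.78792419 130.12938556] [666.65804113  90.10972281 182.94459953] ((643.1248168945312, 65.81975555419922), (19.51242446899414, 55.914161682128906), 43.35258483886719)
handle 52 [502.32289701   1.72832497 151.61246543] [502.81225433   2.22946159 152.02650168] [ 3.36339597  3.14117327 10.79963539]
side 885 rect ((625.9368896484375, 60.09648895263672), (284.0332336425781, 241.3192596435547), 11.783987998962402)
grip 196 [637.27231751  60.11237554 160.46646467] [614.62116341  38.51027154 131.31280836] [660.27726811  88.57795809 184.96950191] ((639.6561889648438, 61.910919189453125), (21.646724700927734, 56.39937210083008), 39.95292282104492)
handle 37 [497.62118367  -3.84409612 153.38724126] [497.32992816  -4.32326367 155.66441079] [ 3.62049007  2.97963267 11.81157546]
```

View pics/top.png

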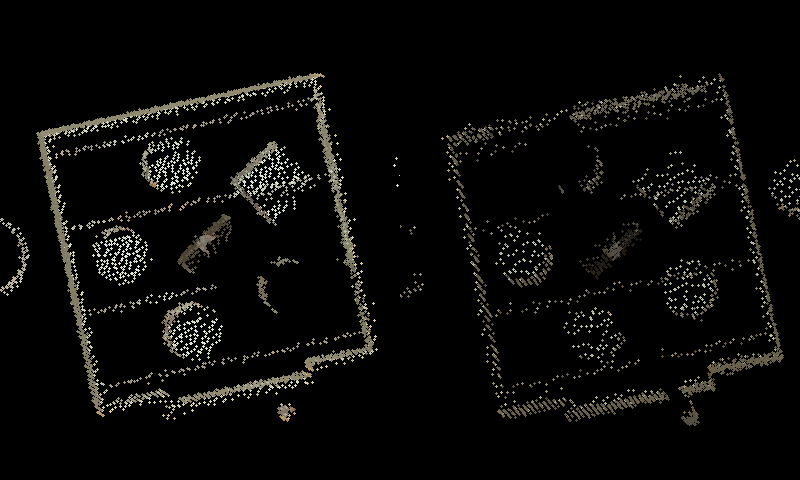

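The top map shows the station clearly:
- **Station:** centre about (641,64), yaw about +12°.
- **Handle and hinge:** handle about (500,-1), hinge about (511,97).
- **Square jar:** at world direction −44° from the axis, so it needs about −124° of turn.

I'll move above the handle.

Request:
send_rows(commands=[{"dx": 4,"dy": -10,"dz": 1,"rz": -12,"grip": 0},{"dx": 12,"dy": -31,"dz": 1,"rz": -36,"grip": 0},{"dx": 12,"dy": -31,"dz": 1,"rz": -36,"grip": 0},{"dx": 12,"dy": -31,"dz": 1,"rz": -36,"grip": 0},{"dx": 12,"dy": -31,"dz": 1,"rz": -36,"grip": 0},{"dx": 12,"dy": -31,"dz": 1,"rz": -36,"grip": 0},{"dx": 12,"dy": -31,"dz": 1,"rz": -36,"grip": 0},{"dx": 12,"dy": -31,"dz": 1,"rz": -36,"grip": 0}])

```text
$.commands[0]: bad value
```

Request:
send_rows(commands=[{"dx": 11.8,"dy": -31.2,"dz": 0,"rz": -37,"grip": 0},{"dx": 11.8,"dy": -31.2,"dz": 0,"rz": -37,"grip": 0},{"dx": 11.8,"dy": -31.2,"dz": 0,"rz": -37,"grip": 0},{"dx": 11.8,"dy": -31.2,"dz": 0,"rz": -37,"grip": 0},{"dx": 11.8,"dy": -31.2,"dz": 0,"rz": -37,"grip": 0},{"dx": 11.8,"dy": -31.2,"dz": 0,"rz": -37,"grip": 0},{"dx": 11.8,"dy": -31.2,"dz": 0,"rz": -37,"grip": 0},{"dx": 11.8,"dy": -31.2,"dz": 0,"rz": -37,"grip": 0}])

```text
$.commands[0]: bad value
```

Request:
send_rows(commands=[{"dx": 4,"dy": -10,"dz": 1,"rx": 0,"ry": 0,"rz": -12,"grip": 0},{"dx": 12,"dy": -31,"dz": 1,"rx": 0,"ry": 0,"rz": -36,"grip": 0},{"dx": 12,"dy": -31,"dz": 1,"rx": 0,"ry": 0,"rz": -36,"grip": 0},{"dx": 12,"dy": -31,"dz": 1,"rx": 0,"ry": 0,"rz": -36,"grip": 0},{"dx": 12,"dy": -31,"dz": 1,"rx": 0,"ry": 0,"rz": -36,"grip": 0},{"dx": 12,"dy": -31,"dz": 1,"rx": 0,"ry": 0,"rz": -36,"grip": 0},{"dx": 12,"dy": -31,"dz": 1,"rx": 0,"ry": 0,"rz": -36,"grip": 0},{"dx": 12,"dy": -31,"dz": 1,"rx": 0,"ry": 0,"rz": -36,"grip": 0}])

```text
t: 0.9
position: [384.0, 306.9, 241.6]
eef_rot: [[-0.511, 0.86, 0.001], [0.86, 0.511, -0.002], [-0.002, -0.0, -1.0]]
wrist_force: [-0.3, 0.2, 0.6]
width: 0.997
gripper_force: 0.0
```

Request:
send_rows(commands=[{"dx": 11.6,"dy": -30.8,"dz": 0,"rx": 0,"ry": 0,"rz": -37,"grip": 0},{"dx": 11.6,"dy": -30.8,"dz": 0,"rx": 0,"ry": 0,"rz": -37,"grip": 0},{"dx": 11.6,"dy": -30.8,"dz": 0,"rx": 0,"ry": 0,"rz": -37,"grip": 0},{"dx": 11.6,"dy": -30.8,"dz": 0,"rx": 0,"ry": 0,"rz": -37,"grip": 0},{"dx": 11.6,"dy": -30.8,"dz": 0,"rx": 0,"ry": 0,"rz": -37,"grip": 0},{"dx": 11.6,"dy": -30.8,"dz": 0,"rx": 0,"ry": 0,"rz": -37,"grip": 0},{"dx": 11.6,"dy": -30.8,"dz": 0,"rx": 0,"ry": 0,"rz": -37,"grip": 0},{"dx": 11.6,"dy": -30.8,"dz": 0,"rx": 0,"ry": 0,"rz": -37,"grip": 0}])

```text
t: 1.7
position: [499.2, 0.1, 241.3]
eef_rot: [[0.108, 0.994, 0.001], [0.994, -0.108, -0.002], [-0.002, 0.001, -1.0]]
wrist_force: [-0.1, 0.9, 0.0]
width: 0.996
gripper_force: 0.0
```

```bash
python3 - <<'E'
from h import *
s=read_state();print(s["position"],s["q"])
im,d,W=cloud("wrist");cv2.imwrite("pics/w0.png",im[:,:,::-1])
P=W.reshape(-1,3);P=P[np.isfinite(P).all(1)]
h=P[(P[:,2]>128)&(P[:,2]<180)]
o=h[np.linalg.norm(h[:,:2]-[500,-1],axis=1)<40];print("handle",len(o),o.mean(0),o.min(0),o.max(0))
g=h[np.linalg.norm(h[:,:2]-[641,64],axis=1)<45];
if len(g)>10: print("grip",len(g),g.mean(0),cv2.minAreaRect(g[:,:2].astype(np.float32)))
E
```

```text
[4.99216187e+02 1.37462639e-01 2.41308720e+02] [-25.99812811  19.25287746  28.06616616 108.20783409 -10.77235117
  55.09296543   0.74947888]
handle 300 [501.04432854   0.8252037  157.52538277] [495.19737328  -7.47439163 128.14870749] [506.81378838   4.25510534 171.04334593]
grip 2424 [634.22730033  64.17857009 163.74612572] ((641.2119750976562, 63.467586517333984), (15.866222381591797, 55.99259567260742), 43.49357986450195)
```

View pics/w0.png

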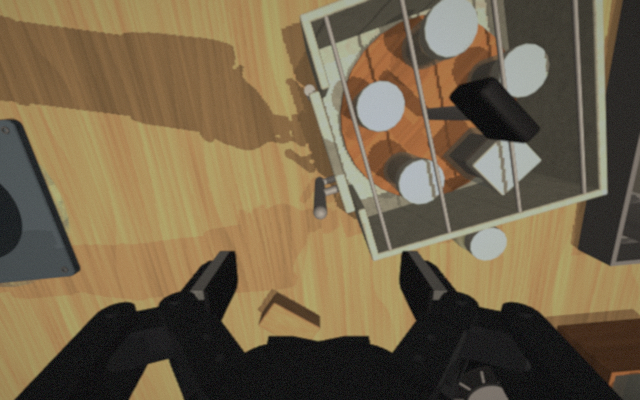

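The wrist view shows the bar at (320,195), the paddle at (495,110) and the square lid at (505,165). The measured handle is (501,-1) and the carousel axis is (641,63.5). I'll descend and grip the bar.

Request:
send_rows(commands=[{"dx": 0.2,"dy": -0.1,"dz": -4,"rx": 0,"ry": 0,"rz": 0,"grip": 0},{"dx": 0.2,"dy": -0.1,"dz": -8,"rx": 0,"ry": 0,"rz": 0,"grip": 0},{"dx": 0.2,"dy": -0.1,"dz": -10.7,"rx": 0,"ry": 0,"rz": 0,"grip": 0},{"dx": 0.2,"dy": -0.1,"dz": -10.7,"rx": 0,"ry": 0,"rz": 0,"grip": 1},{"dx": 0.2,"dy": -0.1,"dz": -10.7,"rx": 0,"ry": 0,"rz": 0,"grip": 1},{"dx": 0.2,"dy": -0.1,"dz": -10.7,"rx": 0,"ry": 0,"rz": 0,"grip": 1},{"dx": 0.2,"dy": -0.1,"dz": -10.7,"rx": 0,"ry": 0,"rz": 0,"grip": 1},{"dx": 0.2,"dy": -0.1,"dz": -10.7,"rx": 0,"ry": 0,"rz": 0,"grip": 1}])

```text
t: 2.55
position: [500.7, 3.3, 135.3]
eef_rot: [[0.102, 0.995, 0.002], [0.995, -0.102, 0.0], [0.001, 0.002, -1.0]]
wrist_force: [4.5, -0.9, 0.8]
width: 0.145
gripper_force: 2.2
```

Request:
send_rows(commands=[{"dx": 0,"dy": 0,"dz": 0,"rx": 0,"ry": 0,"rz": 0,"grip": 1},{"dx": 0,"dy": 0,"dz": 0,"rx": 0,"ry": 0,"rz": 0,"grip": 1},{"dx": 0,"dy": 0,"dz": 0,"rx": 0,"ry": 0,"rz": 0,"grip": 1},{"dx": 0,"dy": 0,"dz": 0,"rx": 0,"ry": 0,"rz": 0,"grip": 1}])

```text
t: 2.95
position: [500.9, 3.2, 135.4]
eef_rot: [[0.102, 0.995, 0.002], [0.995, -0.102, 0.001], [0.001, 0.002, -1.0]]
wrist_force: [-0.6, 1.2, 7.6]
width: 0.116
gripper_force: 58.5
```

```bash
python3 - <<'E'
import numpy as np
H=np.array([511.,96.8]);P=np.array([501.,-1]);d=P-H
for a in (8,16,24,32,40,48,56,64,70):
    t=-np.radians(a);c,s=np.cos(t),np.sin(t);q=H+np.array([[c,-s],[s,c]])@d
    print(a,np.round((q-P)/10,2),q,np.hypot(*q))
E
```

```text
8 [-1.35  0.23] [487.48619004   1.34351389] 487.48804139999305
16 [-2.66  0.65] [474.43004964   5.5449797 ] 474.4624524689619
24 [-3.89  1.25] [462.08570173  11.52262067] 462.229344082773
32 [-5.03  2.02] [450.693415    19.16008884] 451.10050246639247
40 [-6.05  2.93] [440.47492734  28.30872956] 441.3836718612979
48 [-6.94  3.98] [431.62913     38.79047495] 433.36867308990304
56 [-7.67  5.14] [424.32819637  50.40130977] 427.3110228630378
64 [-8.23  6.39] [418.7142308   62.91524231] 423.4146133429724
70 [-8.53  7.37] [415.67786025  72.74735619] 421.9955702824008
```

Request:
send_rows(commands=[{"dx": -0.7,"dy": 0.1,"dz": 0,"rx": 0,"ry": 0,"rz": -4,"grip": 1},{"dx": -1.35,"dy": 0.23,"dz": 0,"rx": 0,"ry": 0,"rz": -8,"grip": 1},{"dx": -2.0,"dy": 0.42,"dz": 0,"rx": 0,"ry": 0,"rz": -12,"grip": 1},{"dx": -2.66,"dy": 0.65,"dz": 0,"rx": 0,"ry": 0,"rz": -16,"grip": 1},{"dx": -3.28,"dy": 0.94,"dz": 0,"rx": 0,"ry": 0,"rz": -20,"grip": 1},{"dx": -3.89,"dy": 1.25,"dz": 0,"rx": 0,"ry": 0,"rz": -24,"grip": 1},{"dx": -4.47,"dy": 1.62,"dz": 0,"rx": 0,"ry": 0,"rz": -28,"grip": 1},{"dx": -5.03,"dy": 2.02,"dz": 0,"rx": 0,"ry": 0,"rz": -32,"grip": 1}])

```text
t: 3.75
position: [450.2, 21.5, 135.4]
eef_rot: [[0.618, 0.786, 0.002], [0.786, -0.618, -0.001], [0.001, 0.002, -1.0]]
wrist_force: [-1.8, -6.4, 10.2]
width: 0.118
gripper_force: 59.4
```

Request:
send_rows(commands=[{"dx": -0.53,"dy": 0.44,"dz": 0,"rx": 0,"ry": 0,"rz": -4,"grip": 1},{"dx": -1.02,"dy": 0.91,"dz": 0,"rx": 0,"ry": 0,"rz": -8,"grip": 1},{"dx": -1.48,"dy": 1.42,"dz": 0,"rx": 0,"ry": 0,"rz": -12,"grip": 1},{"dx": -1.91,"dy": 1.96,"dz": 0,"rx": 0,"ry": 0,"rz": -16,"grip": 1},{"dx": -2.3,"dy": 2.53,"dz": 0,"rx": 0,"ry": 0,"rz": -20,"grip": 1},{"dx": -2.64,"dy": 3.12,"dz": 0,"rx": 0,"ry": 0,"rz": -24,"grip": 1},{"dx": -2.94,"dy": 3.74,"dz": 0,"rx": 0,"ry": 0,"rz": -28,"grip": 1},{"dx": -3.2,"dy": 4.37,"dz": 0,"rx": 0,"ry": 0,"rz": -32,"grip": 1}])

```text
t: 4.55
position: [417.8, 65.6, 135.4]
eef_rot: [[0.941, 0.339, 0.001], [0.339, -0.941, 0.0], [0.001, 0.0, -1.0]]
wrist_force: [-2.4, -6.5, 14.9]
width: 0.117
gripper_force: 59.9
```

```bash
python3 - <<'E'
from h import *
s=read_state();print(s["position"],s["q"])
E
```

```text
[417.75110004  65.58859442 135.36647034] [-47.04455463  26.18085584  45.50739677 126.77747827 -30.5695678
  38.22448366 -49.93714887]
```

Request:
send_rows(commands=[{"dx": -0.2,"dy": 0.65,"dz": 0,"rx": 0,"ry": 0,"rz": -4,"grip": 1},{"dx": -0.37,"dy": 1.31,"dz": 0,"rx": 0,"ry": 0,"rz": -8,"grip": 1},{"dx": -0.5,"dy": 1.99,"dz": 0,"rx": 0,"ry": 0,"rz": -12,"grip": 1},{"dx": -0.5,"dy": 1.99,"dz": 0,"rx": 0,"ry": 0,"rz": -12,"grip": 1},{"dx": -0.5,"dy": 1.99,"dz": 0,"rx": 0,"ry": 0,"rz": -12,"grip": 0},{"dx": -0.5,"dy": 1.99,"dz": 0,"rx": 0,"ry": 0,"rz": -12,"grip": 0},{"dx": -0.5,"dy": 1.99,"dz": 0,"rx": 0,"ry": 0,"rz": -12,"grip": 0},{"dx": -0.5,"dy": 1.99,"dz": 0,"rx": 0,"ry": 0,"rz": -12,"grip": 0}])

```text
t: 5.35
position: [412.8, 86.9, 134.3]
eef_rot: [[0.99, 0.142, -0.0], [0.142, -0.99, 0.0], [-0.0, -0.0, -1.0]]
wrist_force: [-0.6, 0.7, 0.1]
width: 0.795
gripper_force: 0.0
```

Request:
send_rows(commands=[{"dx": 0,"dy": 0,"dz": 3,"rx": 0,"ry": 0,"rz": 0,"grip": 0},{"dx": 0,"dy": 0,"dz": 7,"rx": 0,"ry": 0,"rz": 0,"grip": 0},{"dx": 1,"dy": 0,"dz": 10.5,"rx": 0,"ry": 0,"rz": 8,"grip": 0},{"dx": 5,"dy": -1,"dz": 10.5,"rx": 0,"ry": 0,"rz": 16,"grip": 0},{"dx": 9,"dy": -1,"dz": 10.5,"rx": 0,"ry": 0,"rz": 24,"grip": 0},{"dx": 13,"dy": -1,"dz": 10.5,"rx": 0,"ry": 0,"rz": 32,"grip": 0},{"dx": 17,"dy": -2,"dz": 10.5,"rx": 0,"ry": 0,"rz": 40,"grip": 0},{"dx": 19,"dy": -2.4,"dz": 10.5,"rx": 0,"ry": 0,"rz": 48,"grip": 0}])

```text
t: 6.15
position: [605.4, 61.8, 238.7]
eef_rot: [[0.553, 0.833, 0.0], [0.833, -0.553, -0.001], [-0.0, 0.001, -1.0]]
wrist_force: [-0.3, 1.1, -0.6]
width: 0.999
gripper_force: 0.0
```

Request:
send_rows(commands=[{"dx": 0,"dy": 0,"dz": 0,"rx": 0,"ry": 0,"rz": 8,"grip": 0},{"dx": 0,"dy": 0,"dz": 0,"rx": 0,"ry": 0,"rz": 16,"grip": 0},{"dx": 0,"dy": 0,"dz": 0,"rx": 0,"ry": 0,"rz": 24,"grip": 0},{"dx": 0,"dy": 0,"dz": 0,"rx": 0,"ry": 0,"rz": 32,"grip": 0},{"dx": 0,"dy": 0,"dz": 0,"rx": 0,"ry": 0,"rz": 40,"grip": 0},{"dx": 0,"dy": 0,"dz": 0,"rx": 0,"ry": 0,"rz": 48,"grip": 0},{"dx": 0,"dy": 0,"dz": 0,"rx": 0,"ry": 0,"rz": 56,"grip": 0},{"dx": 0,"dy": 0,"dz": 0,"rx": 0,"ry": 0,"rz": 64,"grip": 0}])

```text
t: 6.95
position: [602.6, 62.8, 239.0]
eef_rot: [[-0.507, 0.862, -0.001], [0.862, 0.507, -0.0], [0.0, -0.001, -1.0]]
wrist_force: [0.1, -0.9, -0.5]
width: 1.003
gripper_force: 0.0
```

Request:
send_rows(commands=[{"dx": 2,"dy": 0,"dz": 0,"rx": 0,"ry": 0,"rz": 8,"grip": 0},{"dx": 3.6,"dy": 0,"dz": 0,"rx": 0,"ry": 0,"rz": 13.5,"grip": 0},{"dx": 3.6,"dy": 0,"dz": 0,"rx": 0,"ry": 0,"rz": 13.5,"grip": 0}])

```text
t: 7.25
position: [640.0, 62.5, 238.7]
eef_rot: [[-0.692, 0.722, 0.0], [0.722, 0.692, -0.0], [-0.0, 0.0, -1.0]]
wrist_force: [-0.7, -0.3, -0.8]
width: 1.006
gripper_force: 0.0
```

```bash
cat > look.py <<'E'
from h import *
import sys
s=read_state();R=np.array(s["eef_rot"]);print("t",s["t"],"pos",s["position"],"y-ang",np.degrees(np.arctan2(R[1,1],R[0,1])),"q7",s["q"][6])
im,d,W=cloud("wrist");cv2.imwrite(f"pics/{sys.argv[1]}.png",im[:,:,::-1]);np.save("w.npy",W)
P=W.reshape(-1,3);P=P[np.isfinite(P).all(1)]
h=P[(P[:,2]>132)&(P[:,2]<185)]
g=h[np.linalg.norm(h[:,:2]-[641,64],axis=1)<45]
if len(g)>10: print("grip",len(g),cv2.minAreaRect(g[:,:2].astype(np.float32)))
E
python3 look.py w1
```

```text
t 7.25 pos [640.01763033  62.53234604 238.7213659 ] y-ang 43.751332006869404 q7 42.6874910774858
grip 1520 ((641.7920532226562, 64.20915222167969), (16.023380279541016, 55.40955352783203), 43.23225784301758)
```

View pics/w1.png

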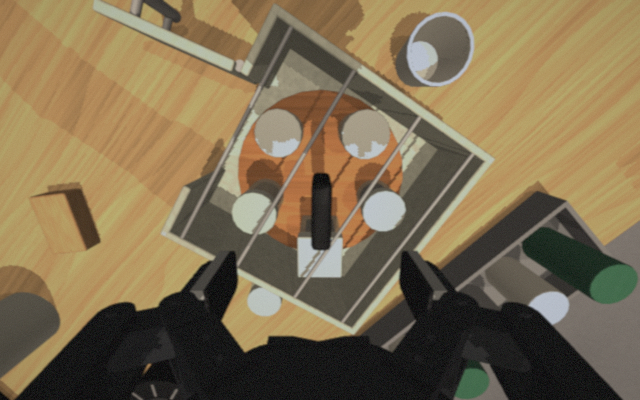

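The door stands wide open. The paddle (320,210) is aligned with the gripper, and the square lid is at (320,257). Next I measure the station yaw and the turn angle while the gripper closes on the paddle (TCP z 141).

Request:
send_rows(commands=[{"dx": 0.15,"dy": 0.15,"dz": -4,"rx": 0,"ry": 0,"rz": 0,"grip": 0},{"dx": 0.15,"dy": 0.15,"dz": -8,"rx": 0,"ry": 0,"rz": 0,"grip": 0},{"dx": 0.15,"dy": 0.15,"dz": -9.7,"rx": 0,"ry": 0,"rz": 0,"grip": 0},{"dx": 0.15,"dy": 0.15,"dz": -9.7,"rx": 0,"ry": 0,"rz": 0,"grip": 1},{"dx": 0.15,"dy": 0.15,"dz": -9.7,"rx": 0,"ry": 0,"rz": 0,"grip": 1},{"dx": 0.15,"dy": 0.15,"dz": -9.7,"rx": 0,"ry": 0,"rz": 0,"grip": 1},{"dx": 0.15,"dy": 0.15,"dz": -9.7,"rx": 0,"ry": 0,"rz": 0,"grip": 1},{"dx": 0.15,"dy": 0.15,"dz": -9.7,"rx": 0,"ry": 0,"rz": 0,"grip": 1}])

```text
t: 8.1
position: [641.3, 64.9, 143.7]
eef_rot: [[-0.69, 0.724, 0.003], [0.724, 0.69, 0.001], [-0.001, 0.003, -1.0]]
wrist_force: [-4.7, -4.5, 6.0]
width: 0.181
gripper_force: 60.4
```

```bash
python3 - <<'E'
import numpy as np,cv2
c=np.array([641.5,63.8])
for f in("scene0.npy","side0.npy","w.npy"):
    P=np.load(f).reshape(-1,3);P=P[np.isfinite(P).all(1)]
    for yaw0 in (12.,):
        yaw=yaw0
        t=np.radians(yaw);X=np.array([np.cos(t),np.sin(t)]);Y=np.array([-X[1],X[0]])
        Q=np.c_[(P[:,:2]-c)@X,(P[:,:2]-c)@Y,P[:,2]]
        for n,m in {"left":(abs(Q[:,1]-115)<12)&(abs(Q[:,0])<105),"right":(abs(Q[:,1]+115)<12)&(abs(Q[:,0])<105),"back":(abs(Q[:,0]-115)<12)&(abs(Q[:,1])<105)}.items():
            q=Q[m&(Q[:,2]>116)&(Q[:,2]<125)]
            if len(q)<40: continue
            v=cv2.fitLine(q[:,:2].astype(np.float32),cv2.DIST_HUBER,0,.01,.01).ravel()
            a=np.degrees(np.arctan2(v[1],v[0])); a=(a-(90 if n=="back" else 0)+90)%180-90
            print(f,n,len(q),"yaw",round(yaw+a,2),"off",v[2:])
    j=P[(abs(P[:,2]-104)<5)&(np.linalg.norm(P[:,:2]-(c+74*np.array([.69,-.725])),axis=1)<34)]
    r=cv2.minAreaRect(j[:,:2].astype(np.float32));e=np.array(r[0])-c;print("jar",len(j),r,"dir",np.degrees(np.arctan2(e[1],e[0])))
E
```

```text
scene0.npy left 239 yaw 12.09 off [  4.889339 117.81966 ]
scene0.npy right 174 yaw 11.88 off [   4.9691415 -113.294685 ]
scene0.npy back 205 yaw 11.51 off [118.524216    7.3909426]
jar 201 ((693.5480346679688, 10.566242218017578), (53.93323516845703, 53.447509765625), 41.95158767700195) dir -45.6452593211352
side0.npy left 84 yaw 11.91 off [ -6.3494573 114.12464  ]
side0.npy right 93 yaw 11.46 off [  -7.1492667 -116.59882  ]
side0.npy back 96 yaw 12.15 off [114.1339     -5.8228064]
jar 90 ((690.6342163085938, 9.140884399414062), (54.0894660949707, 47.17283630371094), 45.41897201538086) dir -48.04696783133371
w.npy left 2668 yaw 11.9 off [ -6.8919206 114.91412  ]
w.npy right 1445 yaw 11.97 off [   1.021922 -113.80868 ]
w.npy back 1499 yaw 11.87 off [114.86772   11.388329]
jar 1398 ((692.807861328125, 10.416023254394531), (49.80292892456055, 50.43616485595703), 42.59446716308594) dir -46.13606814104355
```

Request:
send_rows(commands=[{"dx": 0,"dy": 0,"dz": 0,"rx": 0,"ry": 0,"rz": -2,"grip": 1},{"dx": 0,"dy": 0,"dz": 0,"rx": 0,"ry": 0,"rz": -6,"grip": 1},{"dx": 0,"dy": 0,"dz": 0,"rx": 0,"ry": 0,"rz": -11,"grip": 1},{"dx": 0,"dy": 0,"dz": 0,"rx": 0,"ry": 0,"rz": -16,"grip": 1},{"dx": 0,"dy": 0,"dz": 0,"rx": 0,"ry": 0,"rz": -21,"grip": 1},{"dx": 0,"dy": 0,"dz": 0,"rx": 0,"ry": 0,"rz": -26,"grip": 1},{"dx": 0,"dy": 0,"dz": 0,"rx": 0,"ry": 0,"rz": -31,"grip": 1},{"dx": 0,"dy": 0,"dz": 0,"rx": 0,"ry": 0,"rz": -36,"grip": 1}])

```text
t: 8.9
position: [642.1, 65.2, 143.7]
eef_rot: [[-0.129, 0.992, 0.004], [0.992, 0.129, 0.001], [0.001, 0.004, -1.0]]
wrist_force: [5.0, 2.7, 4.0]
width: 0.179
gripper_force: 59.9
```

Request:
send_rows(commands=[{"dx": 0,"dy": 0,"dz": 0,"rx": 0,"ry": 0,"rz": -5,"grip": 1},{"dx": 0,"dy": 0,"dz": 0,"rx": 0,"ry": 0,"rz": -10,"grip": 1},{"dx": 0,"dy": 0,"dz": 0,"rx": 0,"ry": 0,"rz": -15,"grip": 1},{"dx": 0,"dy": 0,"dz": 0,"rx": 0,"ry": 0,"rz": -20,"grip": 1},{"dx": 0,"dy": 0,"dz": 0,"rx": 0,"ry": 0,"rz": -25,"grip": 1},{"dx": 0,"dy": 0,"dz": 0,"rx": 0,"ry": 0,"rz": -30,"grip": 1},{"dx": 0,"dy": 0,"dz": 0,"rx": 0,"ry": 0,"rz": -35,"grip": 1},{"dx": 0,"dy": 0,"dz": 0,"rx": 0,"ry": 0,"rz": -40,"grip": 1}])

```text
t: 9.7
position: [643.1, 65.0, 143.7]
eef_rot: [[0.538, 0.843, 0.006], [0.843, -0.538, 0.001], [0.004, 0.005, -1.0]]
wrist_force: [9.3, 1.2, -0.2]
width: 0.177
gripper_force: 59.6
```

Request:
send_rows(commands=[{"dx": 0,"dy": 0,"dz": 0,"rx": 0,"ry": 0,"rz": -5,"grip": 1},{"dx": 0,"dy": 0,"dz": 0,"rx": 0,"ry": 0,"rz": -10,"grip": 1},{"dx": 0,"dy": 0,"dz": 0,"rx": 0,"ry": 0,"rz": -15,"grip": 1},{"dx": 0,"dy": 0,"dz": 0,"rx": 0,"ry": 0,"rz": -20,"grip": 1},{"dx": 0,"dy": 0,"dz": 0,"rx": 0,"ry": 0,"rz": -25,"grip": 1},{"dx": 0,"dy": 0,"dz": 0,"rx": 0,"ry": 0,"rz": -30,"grip": 1},{"dx": 0,"dy": 0,"dz": 0,"rx": 0,"ry": 0,"rz": -35,"grip": 1},{"dx": 0,"dy": 0,"dz": 0,"rx": 0,"ry": 0,"rz": -40,"grip": 1}])

```text
t: 10.5
position: [643.8, 64.1, 143.7]
eef_rot: [[0.954, 0.299, 0.007], [0.299, -0.954, -0.001], [0.007, 0.003, -1.0]]
wrist_force: [13.3, -1.3, -1.9]
width: 0.18
gripper_force: 59.5
```

Request:
send_rows(commands=[{"dx": 0,"dy": 0,"dz": 0,"rx": 0,"ry": 0,"rz": -4,"grip": 1},{"dx": 0,"dy": 0,"dz": 0,"rx": 0,"ry": 0,"rz": -5.5,"grip": 1},{"dx": 0,"dy": 0,"dz": 0,"rx": 0,"ry": 0,"rz": -5.5,"grip": 1},{"dx": 0,"dy": 0,"dz": 0,"rx": 0,"ry": 0,"rz": -5.5,"grip": 1},{"dx": 0,"dy": 0,"dz": 0,"rx": 0,"ry": 0,"rz": -5.5,"grip": 1}])

```text
t: 11.0
position: [643.8, 64.0, 143.7]
eef_rot: [[0.978, 0.21, 0.007], [0.21, -0.978, -0.001], [0.007, 0.003, -1.0]]
wrist_force: [12.7, -0.5, -1.8]
width: 0.177
gripper_force: 59.6
```

```bash
python3 look.py w2; python3 - <<'E'
from h import *
im,d,W=cloud("scene");cv2.imwrite("pics/s1.png",cv2.resize(im[130:330,170:430,::-1],None,fx=2.5,fy=2.5))
c=np.array([641.5,63.8]);X=np.array([np.cos(np.radians(11.9)),np.sin(np.radians(11.9))]);Y=np.array([-X[1],X[0]])
for n,W in(("w",np.load("w.npy")),("scene",W),("side",cloud("side")[2])):
    P=W.reshape(-1,3);P=P[np.isfinite(P).all(1)]
    Q=np.c_[(P[:,:2]-c)@X,(P[:,:2]-c)@Y]
    j=Q[(abs(P[:,2]-104)<5)&(np.linalg.norm(Q-[-74,0],axis=1)<36)]
    if len(j)>8: print(n,len(j),j.mean(0),cv2.minAreaRect(j.astype(np.float32)))
E
```

```text
t 11.0 pos [643.82558569  64.0078722  143.71252908] y-ang -77.89967446264176 q7 -52.7728839845772
grip 6310 ((642.9457397460938, 63.451995849609375), (45.77130126953125, 47.50119400024414), 58.673500061035156)
w 245 [-81.33042713  -1.29885579] ((-80.99613189697266, -1.2953929901123047), (36.0787467956543, 22.08586311340332), 89.08820343017578)
scene 190 [-72.87799145   2.46171124] ((-72.474365234375, 0.8896255493164062), (51.67668533325195, 53.47136688232422), 1.0876694917678833)
side 105 [-77.1177966   -1.48760384] ((-75.45472717285156, -0.11635017395019531), (53.702110290527344, 52.243743896484375), 2.332986831665039)
```

View pics/w2.png

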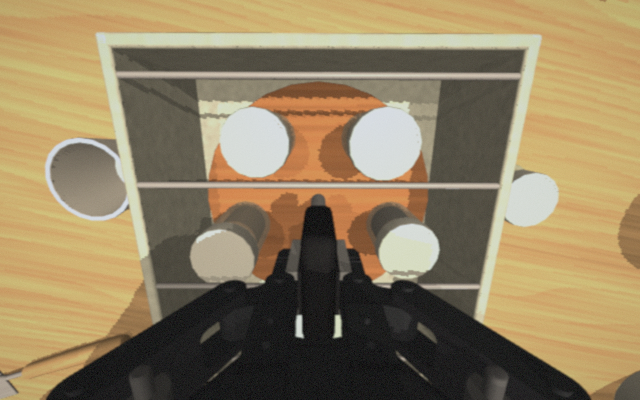

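View pics/s1.png

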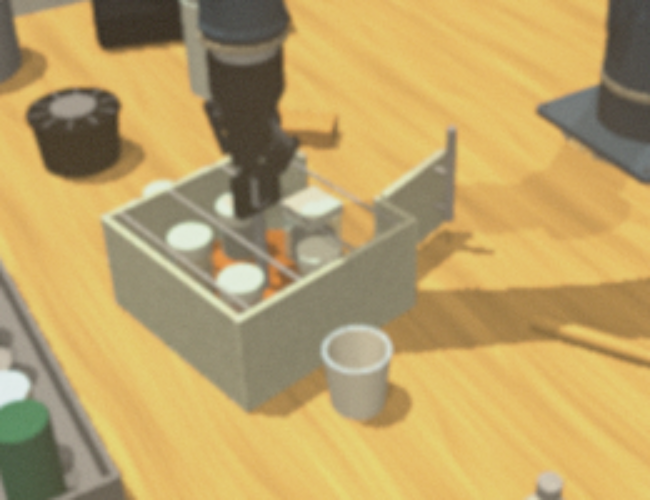

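The wrist view shows the paddle gripped at (318,270), the carousel square to the station, and the square lid in the middle at (318,325). The scene crop shows the door open at about (425,190) and the square jar at the doorway (315,205). The jar's y offset is within about 1 mm, the grip is 60 N and nothing is moving, so I'm handing in.

```bash
python3 -c "
from rig import *
print(job_done())"
```

```text
the job is handed in; nothing more can be done
None
```

The job is handed in: the door is open about 75°, the square jar is within about 1 mm of the doorway's middle by the last camera check, and the gripper still holds the carousel at about 60 N. The judge returned no verdict.

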